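# Stamp the cured sample tiles

### The arm

A 6-joint arm with a two-finger parallel gripper is mounted at the origin on the work surface. World frame = base frame: x ahead of the robot, y to its left, z up, the work surface at z = 0. Lengths are in mm, angles in rad, forces in N, time in s.
With the tool pointing down it reaches from about 400 to 925 mm from the base axis. Payload 12.5 kg.
Tool frame: the origin (TCP) lies midway between the tips of the shut fingers; the grasp point (between the pads) lies 19 mm behind it (env.grip_depth is the distance from the TCP to the grasp point, in mm); z points along the fingers, y is the line along which they close (so a half turn about z gives the same grasp; the last joint's range is limited). The gripper opens to 95 mm and grips with 3 to 60 N. Pads are 20 mm wide; open, the fingers measure 119 mm over their backs; the gripper's body (75 mm by 180 mm) begins 59 mm behind the grasp point.
Start: joints at [1.032, 0.491, 1.559, -0, 1.092, -0.106], TCP at [262.121, 567.399, 191.961] pointing down, gripper open.
Joint ranges: [-3.1, 3.1], [-0.84, 2.19], [0.05, 2.79], [-1.13, 4.28], [0.06, 2.93], [-2.69, 2.69]. Speed limits (rad/s): [2.22, 2.22, 2.79, 3.14, 3.14, 3.14].

### API

Orientations are given as [roll, pitch, yaw] about the fixed x, y, z axes, in that order (R = Rz(yaw) Ry(pitch) Rx(roll)).
In Python, from cell import monitor, viewer, order, env gives the robot as it stands.
- The arm moves only by the tool move_arm, never from a script. Its argument "moves" is one flat list of numbers, 4 for each row, row after row: the shift along the tool's x, y, z normalised to -1 to 1, where 1 is 0.15 m, then the turn about the tool's z normalised to -1 to 1, where 1 is pi/2 rad. A call has 1 to 10 rows; each row shifts and turns the commanded pose from where the row before left it, along the tool's axes as they then stand; what a row does not reach is not made up. A row lasts 1/8 s, in which the tool goes at most 62.5 mm and 10.7 degrees, less where a joint would pass 70% of its speed; a pose out of reach is approached as far as the arm can. A call with a number of a shift or a turn outside -1 to 1 is refused whole. A call with a gripper value outside its range is refused whole. "claw" is the finger opening in mm, from 0 to 95.1, set as the call begins (left out, the last holds). The fingers move at their own pace and stop on an object; the grip force is fixed at half the most. Time passes only in rows, so rows that do not move let the fingers close. It gives the time, the measured TCP pose, the force, the opening and the grip force at its end, in the units of the state.
- monitor.state(): the state, without advancing time (a new reading comes with each control period).
- viewer.read_camera(name): name is "side" or "top" or "wrist"; returns the picture (400x640x3 uint8, red, green, blue); there is no depth.
- viewer.camera_info(name): a dict with "K" (3x3 intrinsics, pixels), "camera_from_world" (4x4, takes a point from world to camera coordinates). Camera axes: x right, y down, z forward; pixel columns grow to the right and rows downward; lengths in mm; the calibration is good to about 2 mm. A picture is of the moment at which its call begins: read the wrist's pose just before it. camera_info takes no time and is no camera call; for the wrist camera it gives the pose at the moment of the call.
- order.job_done(): hands the job in; it is judged then, once.
The state is a dict: "t": time; "joints": joint angles; "qvel": joint speeds; "tau": joint torques, N m; "eef_pos": TCP position; "tcp_rot": TCP orientation; "ft_force": force on the tool from outside, world axes, zero at the start; "moment": the same for the moment, N m; "opening": opening from 0.0 (shut) to 1.0 (fully open); "grip_force": force on a finger pad.
Only numpy, scipy, OpenCV 4.12 (cv2) and the standard library are available. Lean on these libraries where they do the work, as an engineer would, in place of code of your own. Each camera call takes 0.05 s, during which the arm holds its last target. There are 200 camera calls.

### The job

Work through the sample tiles in the white casting tray from the robot's left to its right: tip each one up by pressing its near end down, lift it out, lay it flat, centred and lengthwise on the stamp's rubber bed, swing the sprung stamp arm right down to its stop, and let it come back up. Lay every stamped tile flat and fully on the plywood board, side by side with the others and square to the board, none overlapping. Finish with the stamp arm up, and leave the pot, spatula and sanding block where they are.

Things in the scene. Friction and masses are not known exactly. Their poses are not given: they have to be found in the camera images.
- tile_1: Sample tile 1, a flat grey cement plate 100 (x) x 50 (y) x 8 mm (z), about 100 g, origin at the centre of its underside. When present it starts in the left-hand (+y of the tray) nest of the tray (this entry is None when that nest starts empty).
- tile_2: Sample tile 2, a flat grey cement plate 100 (x) x 50 (y) x 8 mm (z), about 100 g, origin at the centre of its underside. When present it starts in the middle nest of the tray (this entry is None when that nest starts empty).
- tile_3: Sample tile 3, a flat grey cement plate 100 (x) x 50 (y) x 8 mm (z), about 100 g, origin at the centre of its underside. When present it starts in the right-hand (-y of the tray) nest of the tray (this entry is None when that nest starts empty).
- tray: White fixed casting tray 125 (x) x 270 (y) x 34 mm high, origin under its centre, near side -x (faces the robot within 0.15 rad). Three nests 105 x 56 mm centred at y = +85, 0, -85 mm, x = 0. A tile lies flush with the rim, underside 26 mm above the table, 3 mm free all round. Each rests on a rocker; once tipped, grip it by its long sides near its raised far (+x) end.
- rocker_1 (a joint): Rocker under tile 1 in the left-hand nest: 0 = level, 0.5 rad = fully tipped (pressed near end down in the nest, far end about 30 mm up). Hinged along y at tray x = -12 mm, 26 mm above the table. Press the tile's top about 15 mm from its near (-x) edge, 5 N, some 12 mm down; the nest is 18 mm deeper there. A stiff hinge: it stays at any angle at which it is left.
- rocker_2 (a joint): Rocker under tile 2 in the middle nest: 0 = level, 0.5 rad = fully tipped (pressed near end down in the nest, far end about 30 mm up). Hinged along y at tray x = -12 mm, 26 mm above the table. Press the tile's top about 15 mm from its near (-x) edge, 5 N, some 12 mm down; the nest is 18 mm deeper there. A stiff hinge: it stays at any angle at which it is left.
- rocker_3 (a joint): Rocker under tile 3 in the right-hand nest: 0 = level, 0.5 rad = fully tipped (pressed near end down in the nest, far end about 30 mm up). Hinged along y at tray x = -12 mm, 26 mm above the table. Press the tile's top about 15 mm from its near (-x) edge, 5 N, some 12 mm down; the nest is 18 mm deeper there. A stiff hinge: it stays at any angle at which it is left.
- bed (a point): Centre of the top of the stamp's bed, a black rubber pad 106 (x) x 44 mm (y), 20 mm above the table, on a grey base 90 mm wide and 12 mm high. Its x axis runs level from the robot's side towards the arm's hinge, z up. A tile lies here lengthwise along x, centred; its long sides overhang the pad by 3 mm each.
- stamp_arm (a joint): Sprung stamp arm: 0 = up at rest (leaning 10 degrees back, away from the robot), 1.75 rad = down at its stop (arm level, pointing along -x of the bed), where the stamp face is just clear of an 8 mm tile's top. The spring returns it; about 6 N at the handle holds it down.
- stamp_hinge (a point): Hinge axis of the stamp arm (along the bed's y), 130 mm beyond the bed's centre, 58 mm above the table; same axes as the bed.
- stamp_handle (a point): Centre of the arm's round wooden T-handle, 14 mm thick, 110 mm long along the bed's y axis, 200 mm from the hinge axis; about 255 mm above the table at rest, 58 mm when down. The arm itself, 16 mm wide, joins it in the middle, so grip either half (about 32 mm to the side). Turns with the arm.
- stamp_face (a point): Centre of the round brass stamp face (32 mm across) on the arm, 130 mm from the hinge along the arm; over the bed's centre when down. Turns with the arm.
- board: Fixed plywood board lying on the table, 150 (x) x 280 (y) x 12 mm, origin at the centre of its underside; room for three tiles side by side along its y axis (85 mm apart leaves finger room), their length along its x axis.
- pot: Bystander: white lidded pot, 68 mm across, 80 mm high, origin under its centre.
- spatula: Bystander: spatula lying on the table beyond the work.
- sander: Bystander: cork sanding block 100 x 60 x 40 mm, origin under its centre.

How it is judged (in metres and radians):
On the way, in this order (a step that is already met when the one before it is completed fails the run):
1. tile 1 (left nest) lies flat on the bed, within 15 mm lengthwise, 12 mm across and 0.15 rad, while the stamp arm is down at its stop (face within 5 mm of the tile) (x of tile_1 in the frame of bed between -0.015 and 0.015 m and y of tile_1 in the frame of bed between -0.012 and 0.012 m and z of tile_1 in the frame of bed below 0.005 m and angle between the x axis of tile_1 and the x axis of bed, either way round below 0.15 rad and z of stamp_face in the frame of tile_1 below 0.0135 m), for 0.1 s.
2. tile 2 (middle nest) lies flat on the bed, within 15 mm lengthwise, 12 mm across and 0.15 rad, while the stamp arm is down at its stop (face within 5 mm of the tile) (x of tile_2 in the frame of bed between -0.015 and 0.015 m and y of tile_2 in the frame of bed between -0.012 and 0.012 m and z of tile_2 in the frame of bed below 0.005 m and angle between the x axis of tile_2 and the x axis of bed, either way round below 0.15 rad and z of stamp_face in the frame of tile_2 below 0.0135 m), for 0.1 s.
3. tile 3 (right nest) lies flat on the bed, within 15 mm lengthwise, 12 mm across and 0.15 rad, while the stamp arm is down at its stop (face within 5 mm of the tile) (x of tile_3 in the frame of bed between -0.015 and 0.015 m and y of tile_3 in the frame of bed between -0.012 and 0.012 m and z of tile_3 in the frame of bed below 0.005 m and angle between the x axis of tile_3 and the x axis of bed, either way round below 0.15 rad and z of stamp_face in the frame of tile_3 below 0.0135 m), for 0.1 s.
At the end, for the whole second after the job is handed in: Every tile lies flat (within 0.08 rad) directly on the board, released and at rest, its centre within 35 mm of the board's centre line lengthwise and within 120 mm of its middle sideways, square to the board within 0.25 rad, none on another; the stamp arm is back up (below 0.15 rad) (x of tile_1 in the frame of board between -0.035 and 0.035 m and y of tile_1 in the frame of board between -0.12 and 0.12 m and z of tile_1 in the frame of board between 0.008 and 0.016 m and angle between each of tile_1, tile_2, tile_3's own z axis and vertical below 0.08 rad and angle between the x axis of each of tile_1, tile_2, tile_3 and the x axis of board, either way round below 0.25 rad and linear speed of each of tile_1, tile_2, tile_3 below 0.02 m/s and x of tile_2 in the frame of board between -0.035 and 0.035 m and y of tile_2 in the frame of board between -0.12 and 0.12 m and z of tile_2 in the frame of board between 0.008 and 0.016 m and x of tile_3 in the frame of board between -0.035 and 0.035 m and y of tile_3 in the frame of board between -0.12 and 0.12 m and z of tile_3 in the frame of board between 0.008 and 0.016 m and value of joint stamp_arm below 0.15 rad); the robot touches nothing.
It fails at once if the pot is moved more than 30 mm (distance of pot from where it was at the start of the episode above 0.03 m).
It fails at once if the spatula is moved more than 30 mm (distance of spatula from where it was at the start of the episode above 0.03 m).
It fails at once if the sander is moved more than 30 mm (distance of sander from where it was at the start of the episode above 0.03 m).
Of tile_1, tile_2, tile_3 only 2 to 3 are there at a start; the rules pass over those that are not, and their reading is None.
At some moment in a run one of tile_1, tile_2, tile_3 may be knocked a few centimetres aside while the robot is not near it.
Once in a run the grip may slacken for a moment while it holds something.
It also fails if it takes over 210 s, if anything falls off the work surface, if the arm or the gripper's body presses on something with over 40 N, if the wrist force passes 120 N, or if a joint passes its speed limit or range.

## Working session

There is one attempt and no reset: what is moved stays moved. The work goes in short steps, Python scripts to look and compute and a tool call to move; the robot and the scene stay as the last step left them, time stands still between calls to the robot, and variables do not carry over. Pictures are saved under pics/ and viewed, at most 14 in all, crops included, and the job is handed in when it is done.

Besides the shell and the picture viewer there is one more tool, called after "Call:" as name(argument=value, ...) on one line, values as JSON. move_arm: Moves the arm, as the interface text tells. Scaled input: -1 to 1 covers 0.15 m each way for a shift and pi/2 rad each way for a turn. Its arguments: {"type":"object","properties":{"moves":{"type":"array"},"claw":{"type":"number"}},"required":["moves"]}

```bash
ls; mkdir -p pics
python3 - <<'E'
from cell import monitor, viewer, order, env
import cv2
print(monitor.state())
for n in ("top","side","wrist"):
    i=viewer.camera_info(n); print(n,i["K"],i["camera_from_world"])
    cv2.imwrite(f"pics/{n}0.png",viewer.read_camera(n)[:,:,::-1])
E
```

```text
pics
{'t': 0.0, 'joints': array([ 1.03237718e+00,  4.91556496e-01,  1.55946896e+00, -4.51946365e-05,
        1.09168460e+00, -1.05617401e-01]), 'qvel': array([ 7.35293928e-05, -1.68885583e-05,  1.05775619e-04,  2.01534962e-03,
        9.62331155e-04, -3.36313140e-04]), 'tau': array([ 1.27252984e-03, -6.12651443e+01, -2.58173543e+01,  6.92671048e-02,
        4.83260828e-02, -1.14104346e-04]), 'eef_pos': array([261.99256492, 567.13300417, 191.35694507]), 'tcp_rot': array([-3.14047725e+00, -7.79384307e-05,  2.70881172e+00]), 'ft_force': array([-0.09582275, -0.1499151 , -0.49036409]), 'moment': array([-0.02728307,  0.00554808,  0.04534592]), 'grip_force': 0.0, 'opening': 0.9956199614870865}
top [[482.3999927    0.         314.30090665]
 [  0.         482.3999927  195.02809621]
 [  0.           0.           1.        ]] [[ 7.80060845e-03 -9.99809202e-01 -1.79083894e-02 -1.18816861e+01]
 [-9.84768847e-01 -4.57003590e-03 -1.73808608e-01  6.52251179e+02]
 [ 1.73693604e-01  1.89914369e-02 -9.84616604e-01  1.10774535e+03]
 [ 0.00000000e+00  0.00000000e+00  0.00000000e+00  1.00000000e+00]]
side [[420.95898292   0.         325.59022019]
 [  0.         420.95898292 200.045064  ]
 [  0.           0.           1.        ]] [[ 9.72641122e-01 -2.31786044e-01 -1.56357618e-02 -6.09233995e+02]
 [-1.50252454e-01 -5.76314044e-01 -8.03297157e-01  2.18892268e+02]
 [ 1.77181961e-01  7.83669160e-01 -5.95373161e-01  1.15899210e+03]
 [ 0.00000000e+00  0.00000000e+00  0.00000000e+00  1.00000000e+00]]
wrist [[320.24653538   0.         312.50818595]
 [  0.         320.24653538 195.77793654]
 [  0.           0.           1.        ]] [[ 4.19525937e-01  9.07742903e-01 -9.00464730e-04 -6.25609332e+02]
 [ 8.79011475e-01 -4.05999308e-01  2.50006776e-01 -2.89819230e+01]
 [ 2.26576289e-01 -1.05675846e-01 -9.68243668e-01  3.89646438e+02]
 [ 0.00000000e+00  0.00000000e+00  0.00000000e+00  1.00000000e+00]]
```

View pics/top0.png

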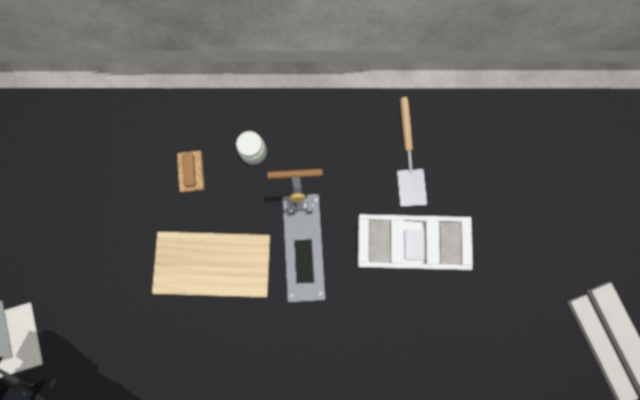

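View pics/side0.png

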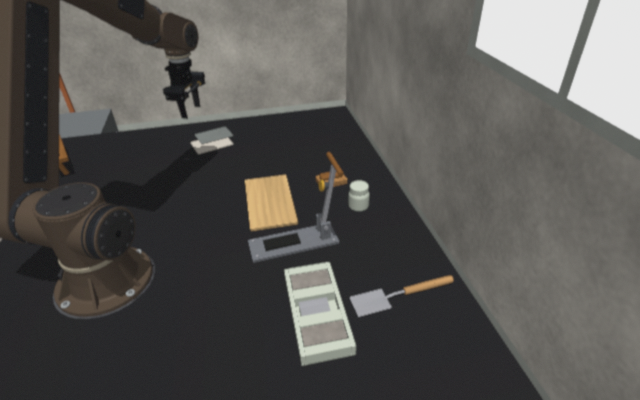

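```bash
cat > h.py <<'E'
import numpy as np, cv2
from cell import monitor, viewer, order, env
from scipy.spatial.transform import Rotation as Ro
def cam(n):
    i=viewer.camera_info(n); return np.array(i["K"]),np.array(i["camera_from_world"])
def ray(n,px,c=None):
    K,T=c or cam(n); R=T[:3,:3]
    return -R.T@T[:3,3], R.T@np.linalg.solve(K,[px[0],px[1],1.])
def plane(n,px,z,c=None):
    o,d=ray(n,px,c); return o+d*(z-o[2])/d[2]
def tri(a,pa,b,pb,ca=None,cb=None):
    o,d=ray(a,pa,ca);p,e=ray(b,pb,cb)
    s=np.linalg.lstsq(np.c_[d,-e],p-o,rcond=None)[0]
    A,B=o+d*s[0],p+e*s[1]; return (A+B)/2,np.linalg.norm(A-B)
def proj(n,X,c=None):
    K,T=c or cam(n); q=K@(T[:3,:3]@np.asarray(X,float)+T[:3,3]); return q[:2]/q[2]
def quads(mask,amin=300):
    out=[]
    for c in cv2.findContours(mask.astype(np.uint8),cv2.RETR_CCOMP,cv2.CHAIN_APPROX_NONE)[0]:
        if cv2.contourArea(c)>amin:
            r=cv2.minAreaRect(c); out.append((cv2.contourArea(c),r[0],cv2.boxPoints(r)))
    return out
def st():
    s=monitor.state(); print("t%.2f"%s['t'],"pos",s['eef_pos'].round(1),"rpy",s['tcp_rot'].round(3),"F",s['ft_force'].round(1),"op",round(s['opening']*95.1,1),"g",round(s['grip_force'],1),"j",s['joints'].round(2)); return s
def go(target,yaw=None,s=None):
    "tool-frame shift (units of .15m) and turn (units of pi/2) to world TCP target"
    s=s or monitor.state(); R=Ro.from_euler('xyz',s['tcp_rot']).as_matrix()
    d=R.T@(np.array(target)-s['eef_pos'])/150
    t=0 if yaw is None else -((yaw-s['tcp_rot'][2]+np.pi)%(2*np.pi)-np.pi)/(np.pi/2)
    print("shift",d.round(3),"turn",round(t,3))
E
python3 - <<'E'
from h import *
for n in("top","side","wrist"): print(n,ray(n,(320,200))[0].round(0),ray(n,(320,200))[1].round(2))
np.set_printoptions(precision=1,suppress=True)
for n in("top","side"):
    im=cv2.imread(f"pics/{n}0.png"); hsv=cv2.cvtColor(im,cv2.COLOR_BGR2HSV);H,S,V=cv2.split(hsv)
    print(n,{k:(im[y,x],hsv[y,x]) for k,(x,y) in (dict(t1=(380,241),mid=(414,241),rim=(400,265),base=(303,290),pad=(304,262)) if n=="top" else dict(t1=(310,280),rim=(290,295),base=(258,245),pad=(285,240))).items()})
    print("wood");[print(a,c,b.tolist()) for a,c,b in quads((S>70)&(V>120),80) if c[1]>90]
    print("white");[print(a,c,b.tolist()) for a,c,b in quads((S<50)&(V>165)) if 240<c[0]<500 and 120<c[1]<340]
cv2.imwrite("pics/topc.png",cv2.resize(cv2.imread("pics/top0.png")[125:310,140:480],None,fx=2.35,fy=2.35,interpolation=cv2.INTER_CUBIC))
E
```

```text
top [ 450.  -30. 1204.] [ 0.16  0.01 -0.99]
side [ 420. -923.  856.] [ 0.16  0.79 -0.6 ]
wrist [200. 597. 384.] [ 0.25 -0.09 -0.96]
top {'t1': (array([177, 182, 186], dtype=uint8), array([ 17,  12, 186], dtype=uint8)), 'mid': (array([233, 230, 228], dtype=uint8), array([108,   5, 233], dtype=uint8)), 'rim': (array([242, 242, 241], dtype=uint8), array([ 90,   1, 242], dtype=uint8)), 'base': (array([175, 170, 166], dtype=uint8), array([107,  13, 175], dtype=uint8)), 'pad': (array([51, 53, 51], dtype=uint8), array([60, 10, 53], dtype=uint8))}
wood
90.0 (297.0, 197.0) [[290.0, 193.0], [304.0, 193.0], [304.0, 201.0], [290.0, 201.0]]
281.5 (294.0615539550781, 173.10769653320312) [[266.8584899902344, 171.4523162841797], [320.9138488769531, 168.44923400878906], [321.2646179199219, 174.76307678222656], [267.2092590332031, 177.7661590576172]]
924.0 (189.9060821533203, 170.68528747558594) [[175.96446228027344, 151.50254821777344], [200.9796905517578, 149.7157440185547], [203.8477020263672, 189.86802673339844], [178.8324737548828, 191.6548309326172]]
369.5 (406.2871398925781, 122.87129974365234)
[... 2290 characters left out ...]
, [388.41180419921875, 306.6470642089844], [355.2353515625, 314.9411926269531]]
4343.0 (319.0961608886719, 307.98077392578125) [[283.3461608886719, 269.73077392578125], [337.3846130371094, 258.923095703125], [354.8461608886719, 346.23077392578125], [300.8077087402344, 357.0384521484375]]
967.5 (323.78399658203125, 332.3891906738281) [[298.0735778808594, 326.23565673828125], [345.3152160644531, 317.0498046875], [349.4944152832031, 338.542724609375], [302.2527770996094, 347.72857666015625]]
650.5 (310.22344970703125, 278.9959716796875) [[287.9676818847656, 274.2124938964844], [329.5923767089844, 267.0357971191406], [332.4792175292969, 283.7794494628906], [290.8545227050781, 290.9561462402344]]
```

View pics/topc.png

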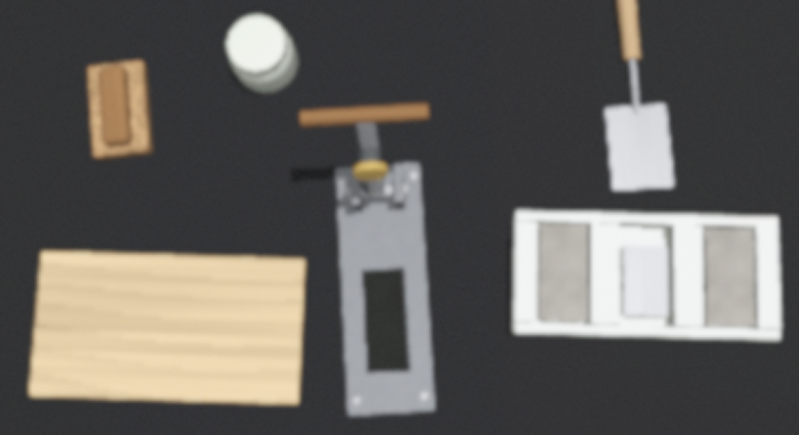

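Run:
```python
from h import *
np.set_printoptions(precision=1,suppress=True)
T=cv2.imread("pics/top0.png"); V=T.max(2).astype(int); D=V-T.min(2); S=cv2.imread("pics/side0.png"); VS=S.max(2)
def sub(m,x0,y0,x1,y1):
    o=np.zeros(m.shape,bool);o[y0:y1,x0:x1]=m[y0:y1,x0:x1];return o
def rep(nm,q,z):
    a,c,b=max(q,key=lambda k:k[0]); P=[plane("top",p,z)[:2] for p in b]; P=np.array(P)
    e=[P[1]-P[0],P[2]-P[1]]; print(nm,"c",plane("top",c,z)[:2],"len",[np.linalg.norm(k) for k in e],"ang",[np.arctan2(k[1],k[0]).round(3) for k in e]); return c
t1=rep("t1",quads(sub(V<215,364,218,395,266),200),34)
t3=rep("t3",quads(sub(V<215,437,218,467,268),200),34)
pad=rep("pad",quads(sub(V<100,288,232,320,290),200),20)
tray=rep("tray",quads(sub(V>150,350,207,480,275),200),34)
bd=rep("board",quads(sub((D>35),140,225,275,305),200),12)
base=rep("base",quads(sub((V>110),275,225,335,305),200),12)
h=rep("handle",quads(sub(D>50,260,163,330,182),100),255)
sp=max(quads(sub(VS<90,262,226,304,254),50),key=lambda k:k[0]);print(sp[:2])
print("tri t1",tri("top",t1,"side",(310.2,279.)),"t3",tri("top",t3,"side",(323.8,332.4)),"pad",tri("top",pad,"side",sp[1]),"board",tri("top",bd,"side",(269.7,201.3)))
sh=quads(sub((S.max(2).astype(int)-S.min(2)>50),320,145,348,180),15);print(sh)
```

```text
t1 c [ 545.5 -165.8] len [np.float64(55.89210861157067), np.float64(103.79978889716203)] ang [np.float64(-1.565), np.float64(3.122)]
t3 c [ 543.  -336.4] len [np.float64(55.57740082139806), np.float64(105.92625493094245)] ang [np.float64(-1.565), np.float64(3.096)]
pad c [495.5  17.2] len [np.float64(40.83712339101474), np.float64(102.72180038304266)] ang [np.float64(-1.509), np.float64(-3.077)]
tray c [ 543.3 -251.7] len [np.float64(128.39478424564456), np.float64(278.48860021999684)] ang [np.float64(-0.032), np.float64(-1.59)]
board c [487.1 245.7] len [np.float64(155.30741199305808), np.float64(290.9957706973848)] ang [np.float64(0.035), np.float64(-1.596)]
base c [492.5  16.8] len [np.float64(93.80678651149569), np.float64(186.358384131485)] ang [np.float64(-1.515), np.float64(-3.087)]
handle c [661.8  29.5] len [np.float64(109.40648813553878), np.float64(13.667784528314696)] ang [np.float64(-1.505), np.float64(-3.077)]
(374.5, (281.3705749511719, 241.4176483154297))
tri t1 (array([ 545.7, -166.2,   31.2]), np.float64(0.07125314121858842)) t3 (array([ 542.7, -336.9,   32.3]), np.float64(0.7483625362717747)) pad (array([495.6,  17.5,  14.1]), np.float64(0.22417232052651564)) board (array([488.2, 249.2,  -3.1]), np.float64(1.1650433352515945))
[(48.5, (324.0, 175.5), array([[320., 172.],
       [328., 172.],
       [328., 179.],
       [320., 179.]], dtype=float32)), (136.0, (333.6615295410156, 167.40768432617188), array([[320.9, 156.1],
       [330.4, 150.6],
       [346.4, 178.8],
       [337. , 184.2]], dtype=float32))]
```

Call:
move_arm(moves=[0,0,0,-0.0873,0,0,0,-0.0873,0,0,0,-0.0873,-0.126,-0.346,0,0,-0.126,-0.346,0,0,-0.126,-0.346,0,0,-0.126,-0.346,0,0,-0.126,-0.346,0,0,-0.126,-0.346,0,0,-0.126,-0.346,0,0])

```text
t: 1.4
eef_pos: [386.9, 199.7, 192.0]
tcp_rot: [3.141, 0.0, 3.12]
ft_force: [0.7, 0.1, -0.7]
opening: 0.998
grip_force: 0.0
```

Call:
move_arm(moves=[-0.126,-0.346,0,0,-0.126,-0.346,0,0,-0.126,-0.346,0,0,-0.126,-0.346,0,0,-0.126,-0.346,0,0,-0.126,-0.346,0,0,-0.126,-0.346,0,0,0,0,0,0,0,0,0,0], claw=0)

```text
t: 2.52
eef_pos: [510.6, -164.4, 191.6]
tcp_rot: [3.141, -0.001, 3.12]
ft_force: [-0.5, 0.7, 0.5]
opening: 0.11
grip_force: 0.0
```

Run:
```python
from h import *
np.set_printoptions(precision=1,suppress=True)
st(); c=cam("wrist"); im=viewer.read_camera("wrist"); cv2.imwrite("pics/w1.png",im[:,:,::-1]); np.save("c1.npy",c[1])
print(proj("wrist",[545.5,-166,34],c),proj("wrist",[510.5,-165.3,34],c))
go([510.5,-165.3,36],np.pi-.02)
```

```text
t2.52 pos [ 510.6 -164.4  191.6] rpy [ 3.1 -0.   3.1] F [-0.5  0.7  0.5] op 10.5 g 0.0 j [-0.4  0.4  1.8  0.   1.  -2. ]
[311.1 207.3] [311.  177.1]
shift [ 0. -0.  1.] turn -0.001
```

View pics/w1.png

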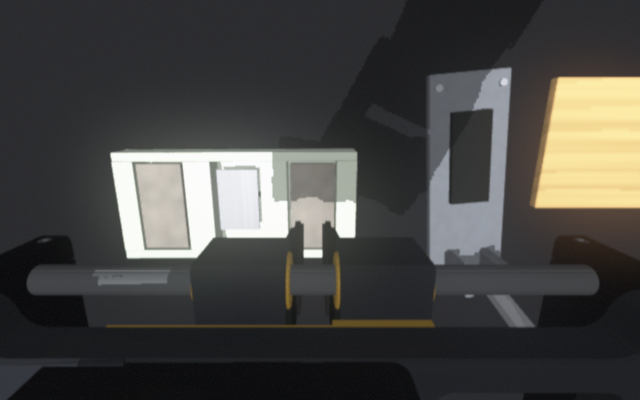

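Call:
move_arm(moves=[0,0,0.33,0,0,0,0.33,0,0,0,0.33,0,0,0,0.03,0,0,0,0.02,0,0,0,0.02,0,0,0,0,0])

```text
t: 3.45
eef_pos: [511.6, -164.8, 34.0]
tcp_rot: [-3.141, 0.002, 3.12]
ft_force: [1.1, -0.6, -0.2]
opening: 0.006
grip_force: 0.0
```

Call:
move_arm(moves=[0,0,0.013,0,0,0,0.013,0,0,0,0.013,0,0,0,0,0])

```text
t: 3.95
eef_pos: [511.0, -164.7, 26.9]
tcp_rot: [3.141, -0.0, 3.12]
ft_force: [0.1, -0.1, -0.0]
opening: 0.003
grip_force: 0.0
```

Call:
move_arm(moves=[0,0,0.013,0,0,0,0,0])

```text
t: 4.2
eef_pos: [511.1, -164.6, 25.0]
tcp_rot: [3.141, -0.0, 3.12]
ft_force: [-0.8, 0.5, 0.7]
opening: 0.004
grip_force: 0.0
```

Call:
move_arm(moves=[0,0,0.013,0,0,0,0,0])

```text
t: 4.45
eef_pos: [511.1, -164.7, 23.0]
tcp_rot: [3.141, -0.0, 3.12]
ft_force: [-0.3, 0.3, 0.9]
opening: 0.004
grip_force: 0.0
```

Call:
move_arm(moves=[0,0,0.013,0,0,0,0,0])

```text
t: 4.7
eef_pos: [511.0, -164.6, 21.1]
tcp_rot: [3.141, -0.0, 3.12]
ft_force: [0.5, -0.7, 0.6]
opening: 0.006
grip_force: 0.0
```

Run:
```python
from h import *
np.set_printoptions(precision=1,suppress=True)
st(); a=viewer.read_camera("side")[230:360,260:400,::-1]
cv2.imwrite("pics/s2.png",cv2.resize(a,None,fx=4,fy=4,interpolation=cv2.INTER_CUBIC))
```

```text
t4.70 pos [ 511.  -164.6   21.1] rpy [ 3.1 -0.   3.1] F [ 0.5 -0.7  0.6] op 0.6 g 0.0 j [-0.4  0.6  1.9  0.   0.6 -2. ]
```

View pics/s2.png

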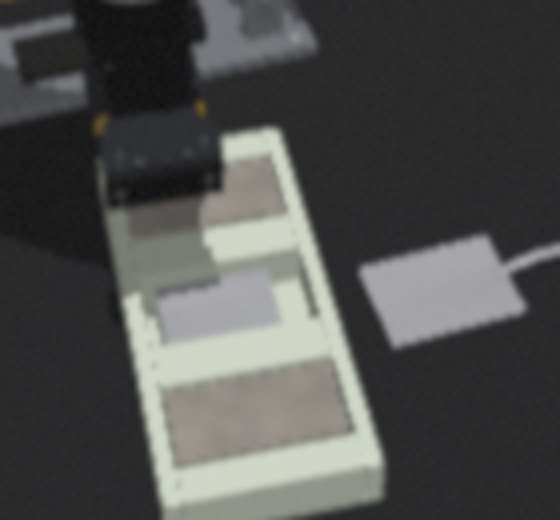

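Call:
move_arm(moves=[0,0,0.013,0,0,0,0,0])

```text
t: 5.0
eef_pos: [511.1, -164.7, 19.1]
tcp_rot: [3.141, -0.0, 3.12]
ft_force: [-0.4, -0.1, 1.1]
opening: 0.002
grip_force: 0.0
```

Call:
move_arm(moves=[0,0,0.013,0,0,0,0,0])

```text
t: 5.25
eef_pos: [511.0, -164.6, 17.1]
tcp_rot: [3.141, -0.0, 3.12]
ft_force: [0.0, 0.8, 0.3]
opening: 0.006
grip_force: 0.0
```

Call:
move_arm(moves=[0,0,-0.3,0,0,0,-0.3,0,0,0,-0.3,0,0,0,0,0])

```text
t: 5.75
eef_pos: [512.4, -165.2, 155.4]
tcp_rot: [-3.139, 0.005, 3.12]
ft_force: [0.9, -0.0, -1.1]
opening: 0.005
grip_force: 0.0
```

Run:
```python
from h import *
st()
A=viewer.read_camera("wrist")[120:290,90:390,::-1]; a=viewer.read_camera("side")[240:360,270:370,::-1]
A=cv2.resize(A,(600,340),interpolation=cv2.INTER_CUBIC);a=cv2.resize(a,(200*340//240,340),interpolation=cv2.INTER_CUBIC)
cv2.imwrite("pics/c3.png",cv2.hconcat([A[:,:510],a]))
```

```text
t5.75 pos [ 512.4 -165.2  155.4] rpy [-3.139  0.005  3.12 ] F [ 0.9 -0.  -1.1] op 0.5 g 0.0 j [-0.43  0.41  1.82  0.    0.91 -1.98]
```

View pics/c3.png

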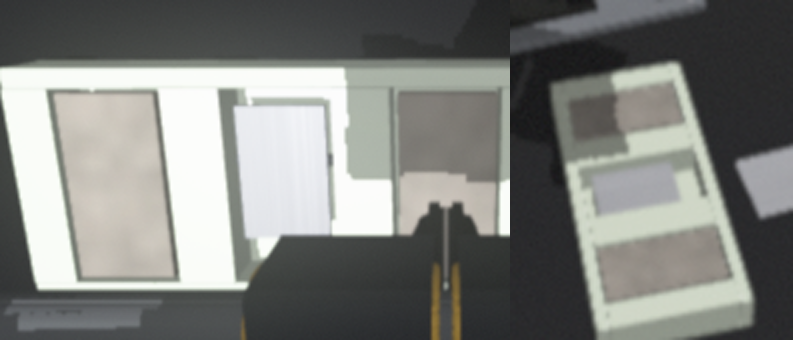

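Run:
```python
from h import *
np.set_printoptions(precision=1,suppress=True)
s=st()
f=lambda p:((proj("side",p)-[260,230])*4).round(0)
print("s2 crop: tcp@21",f([511,-164.6,21]),"tile near edge",f([495.5,-165,34]),"far",f([595.5,-167,34]), "tcp+59+19 body",f([511,-164.6,99]))
print("side px tcp now",proj("side",s['eef_pos']))
print("wrist px tcp now",proj("wrist",s['eef_pos']))
a=viewer.read_camera("side")[180:320,230:370,::-1]
cv2.imwrite("pics/s3.png",cv2.resize(a,None,fx=4,fy=4,interpolation=cv2.INTER_CUBIC))
```

```text
t5.85 pos [ 510.9 -164.6  152.3] rpy [-3.1  0.   3.1] F [ 0.1  0.7 -0.3] op 0.5 g 0.0 j [-0.4  0.4  1.8  0.   0.9 -2. ]
s2 crop: tcp@21 [149. 215.] tile near edge [125. 206.] far [275. 180.] tcp+59+19 body [142. 130.]
side px tcp now [294.3 246.9]
wrist px tcp now [311.5 225. ]
```

View pics/s3.png

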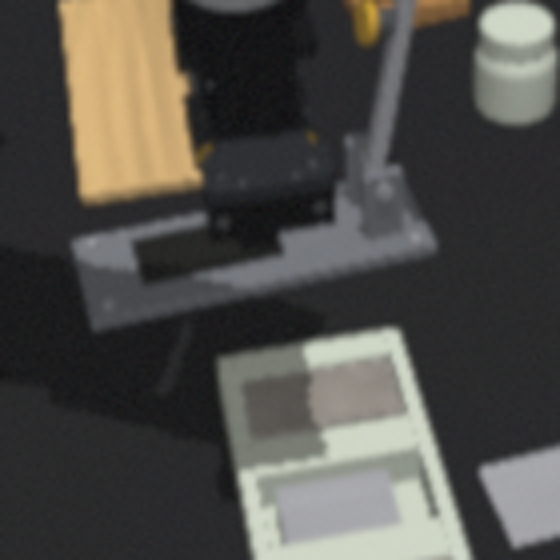

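Call:
move_arm(moves=[0,0,0.3,0,0,0,0.3,0,0,0,0.28,0,0,0,0.013,0,0,0,0,0])

```text
t: 6.52
eef_pos: [511.2, -164.8, 18.7]
tcp_rot: [3.141, -0.0, 3.12]
ft_force: [0.8, -0.1, -0.5]
opening: 0.004
grip_force: 0.0
```

Run:
```python
from h import *
s=st()
print(env.grip_depth,[k for k in dir(env) if k[0]!='_'])
A=viewer.read_camera("wrist")[100:290,210:430,::-1]; a=viewer.read_camera("side")[260:310,275:345,::-1]
cv2.imwrite("pics/c4.png",cv2.hconcat([cv2.resize(A,(440,380),interpolation=cv2.INTER_CUBIC),cv2.resize(a,(350,380),interpolation=cv2.INTER_CUBIC)]))
print(proj("wrist",s['eef_pos']),proj("wrist",s['eef_pos']+[0,0,20]),proj("side",s['eef_pos']))
```

```text
t6.53 pos [ 511.2 -164.8   18.7] rpy [ 3.141 -0.     3.12 ] F [ 0.8 -0.1 -0.5] op 0.4 g 0.0 j [-0.43  0.61  1.93  0.    0.6  -1.98]
18.8 ['IKError', 'grip_depth']
[311.80995944 223.69973133] [311.70347139 235.33364108] [297.47435177 284.28662225]
```

View pics/c4.png

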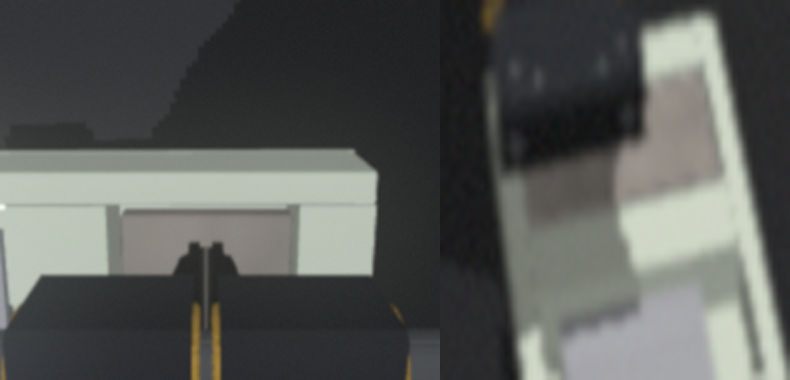

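Call:
move_arm(moves=[0,0,0.02,0,0,0,0.013,0,0,0,0,0])

```text
t: 7.0
eef_pos: [511.1, -164.7, 13.6]
tcp_rot: [3.142, 0.0, 3.12]
ft_force: [0.0, 0.4, 0.1]
opening: -0.0
grip_force: 0.0
```

Call:
move_arm(moves=[0,0,0.013,0,0,0,0,0])

```text
t: 7.25
eef_pos: [511.1, -164.7, 11.5]
tcp_rot: [3.142, 0.0, 3.12]
ft_force: [-0.1, -0.4, 0.4]
opening: 0.005
grip_force: 0.5
```

Call:
move_arm(moves=[0,0,0.013,0,0,0,0,0])

```text
t: 7.5
eef_pos: [510.4, -164.7, 9.9]
tcp_rot: [3.141, -0.001, 3.12]
ft_force: [-6.2, -2.0, 8.9]
opening: -0.003
grip_force: 4.9
```

Call:
move_arm(moves=[0,0,0.013,0,0,0,0,0])

```text
t: 7.75
eef_pos: [509.6, -164.5, 7.8]
tcp_rot: [3.141, -0.003, 3.12]
ft_force: [-9.5, -2.4, 10.3]
opening: 0.005
grip_force: 6.6
```

Call:
move_arm(moves=[0,0,0.013,0,0,0,0,0])

```text
t: 8.0
eef_pos: [509.0, -164.5, 5.6]
tcp_rot: [3.14, -0.004, 3.12]
ft_force: [-12.0, -3.3, 9.4]
opening: 0.004
grip_force: 6.8
```

Call:
move_arm(moves=[0,0,0.013,0,0,0,0,0])

```text
t: 8.25
eef_pos: [509.0, -164.6, 4.7]
tcp_rot: [3.141, -0.004, 3.12]
ft_force: [-15.9, -2.4, 25.7]
opening: 0.008
grip_force: 14.8
```

Run:
```python
from h import *
s=st()
A=viewer.read_camera("wrist")[100:290,210:430,::-1]; a=viewer.read_camera("side")[250:310,275:345,::-1]
cv2.imwrite("pics/c5.png",cv2.hconcat([cv2.resize(A,(440,380),interpolation=cv2.INTER_CUBIC),cv2.resize(a,(350,380),interpolation=cv2.INTER_CUBIC)]))
```

```text
t8.25 pos [ 509.  -164.6    4.7] rpy [ 3.141 -0.004  3.12 ] F [-15.9  -2.4  25.7] op 0.7 g 14.8 j [-0.44  0.63  1.94 -0.    0.57 -1.98]
```

View pics/c5.png

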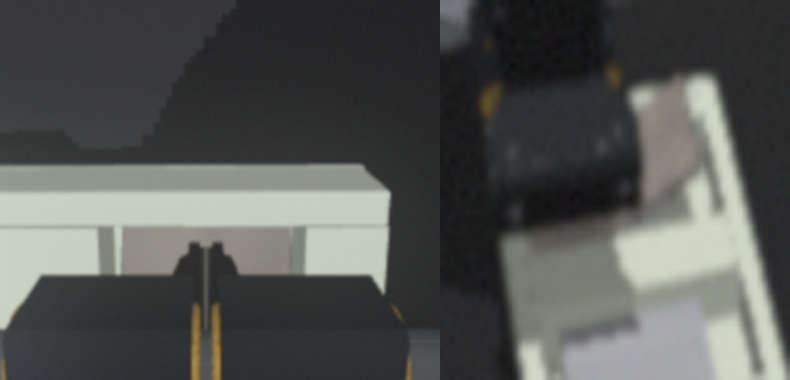

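Call:
move_arm(moves=[0,0,-0.2,0,0,0,-0.3,0,-0.2,0,0,0,-0.22,0,0,0,0,0,0,0,0,0,0,0], claw=72)

```text
t: 9.1
eef_pos: [573.1, -165.8, 78.2]
tcp_rot: [3.141, -0.001, 3.12]
ft_force: [0.4, -0.5, 0.1]
opening: 0.579
grip_force: 0.0
```

Run:
```python
from h import *
s=st(); go([572,-166.5,15])
A=viewer.read_camera("wrist")[130:330,150:450,::-1]; a=viewer.read_camera("side")[230:320,260:350,::-1]
cv2.imwrite("pics/c6.png",cv2.hconcat([cv2.resize(A,(480,320),interpolation=cv2.INTER_CUBIC),cv2.resize(a,(320,320),interpolation=cv2.INTER_CUBIC)]))
```

```text
t9.10 pos [ 573.1 -165.8   78.2] rpy [ 3.141e+00 -1.000e-03  3.120e+00] F [ 0.4 -0.5  0.1] op 55.0 g 0.0 j [-0.39  0.58  1.74  0.    0.82 -1.94]
shift [ 0.007 -0.005  0.421] turn 0
```

View pics/c6.png

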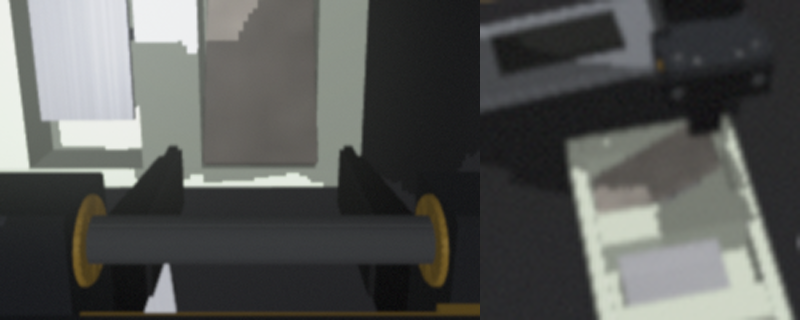

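Run:
```python
from h import *
for dz in (0,10,23,30): print(dz,proj("side",[573,-166-30,78+dz]).round(1),proj("side",[573,-166+30,78+dz]).round(1), proj("wrist",[573,-166-30,78+dz]).round(1))
```

```text
0 [322.5 272.7] [317.4 256.5] [264.4 225.5]
10 [322.5 269.9] [317.3 253.7] [262. 231.]
23 [322.3 266.2] [317.1 250.1] [258.5 239.2]
30 [322.3 264.2] [317.1 248.1] [256.4 244. ]
```

Call:
move_arm(moves=[0,0,0.1,0,0,0,0.1,0,0,0,0.1,0,0,0,0,0])

```text
t: 9.7
eef_pos: [573.3, -165.8, 32.0]
tcp_rot: [3.14, -0.003, 3.12]
ft_force: [0.5, -0.8, -1.2]
opening: 0.761
grip_force: 0.0
```

Call:
move_arm(moves=[0,0,0.05,0,0,0,0.04,0,0,0,0.02,0,0,0,0,0])

```text
t: 10.2
eef_pos: [574.1, -166.0, 17.1]
tcp_rot: [3.141, -0.0, 3.12]
ft_force: [0.4, 0.0, -0.0]
opening: 0.755
grip_force: 0.0
```

Call:
move_arm(moves=[0,0,0,0,0,0,0,0,0,0,0,0,0,0,0,0,0,0,0,0,0,0,0,0], claw=40)

```text
t: 10.95
eef_pos: [574.2, -166.1, 17.3]
tcp_rot: [3.142, 0.0, 3.12]
ft_force: [-0.2, 0.7, 1.5]
opening: 0.521
grip_force: 30.0
```

Call:
move_arm(moves=[0,0,-0.1,0,0,0,-0.2,0,0,0,-0.3,0,0,0,0,0])

```text
t: 11.45
eef_pos: [575.6, -166.6, 111.0]
tcp_rot: [-3.139, 0.006, 3.12]
ft_force: [0.4, -0.6, -1.3]
opening: 0.526
grip_force: 30.0
```

Run:
```python
from h import *
s=st(); go([532,19.6,100],np.pi+.063)
```

```text
t11.45 pos [ 575.6 -166.6  111. ] rpy [-3.139  0.006  3.12 ] F [ 0.4 -0.6 -1.3] op 50.0 g 30.0 j [-0.39  0.54  1.71  0.    0.88 -1.94]
shift [0.317 1.235 0.069] turn -0.054
```

Call:
move_arm(moves=[0.09,0.2,0,0,0.09,0.25,0,0,0.07,0.27,0,0,0.04,0.27,0,0,0.027,0.245,0,0,0,0,0,-0.054,0,0,0,0,0,0,0,0])

```text
t: 12.45
eef_pos: [530.4, 19.9, 107.0]
tcp_rot: [3.141, -0.0, -3.08]
ft_force: [-0.2, 0.4, -2.6]
opening: 0.525
grip_force: 30.0
```

Run:
```python
from h import *
s=st(); go([532,19.6,31],np.pi+.063)
print("pad c, near end expect",proj("wrist",[495.5,17.3,20]),proj("wrist",[495.5-53,17.3-3.3,20]))
A=viewer.read_camera("wrist")[:, 120:520,::-1]; a=viewer.read_camera("side")[150:270,220:370,::-1]
cv2.imwrite("pics/c7.png",cv2.hconcat([cv2.resize(A,(400,400)),cv2.resize(a,(400,400),interpolation=cv2.INTER_CUBIC)]))
```

```text
t12.45 pos [530.4  19.9 107. ] rpy [ 3.141 -0.    -3.08 ] F [-0.2  0.4 -2.6] op 49.9 g 30.0 j [-0.09  0.47  1.88  0.    0.79 -1.72]
shift [-0.011 -0.003  0.506] turn -0.001
pad c, near end expect [311.39987232 153.25298126] [311.27303425  89.18615676]
```

View pics/c7.png

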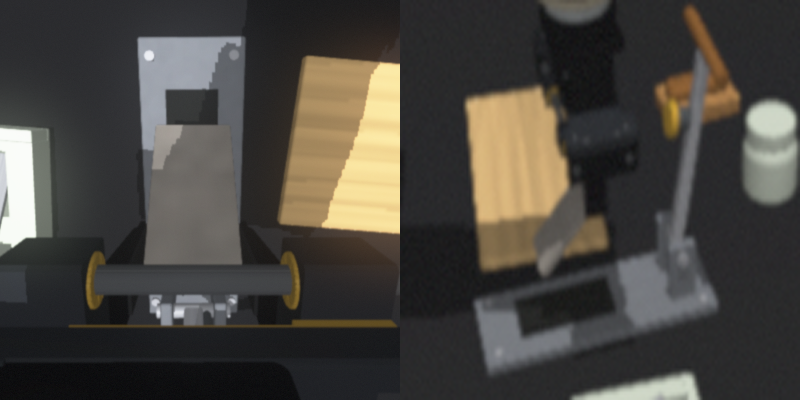

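Call:
move_arm(moves=[-0.011,-0.003,0.15,0,0,0,0.15,0,0,0,0.05,0,0,0,0.04,0,0,0,0.04,0,0,0,0.03,0,0,0,0.03,0,0,0,0,0])

```text
t: 13.55
eef_pos: [534.7, 19.5, 35.2]
tcp_rot: [-3.141, 0.006, -3.079]
ft_force: [6.1, -0.1, 7.0]
opening: 0.523
grip_force: 30.0
```

Call:
move_arm(moves=[0,0,0.03,0,0,0,0.03,0,0,0,0.03,0,0,0,0.03,0,0,0,0,0])

```text
t: 14.18
eef_pos: [532.8, 19.7, 16.1]
tcp_rot: [-3.141, 0.001, -3.078]
ft_force: [2.8, -0.2, 3.5]
opening: 0.523
grip_force: 30.0
```

Call:
move_arm(moves=[0,0,0.03,0,0,0,0.03,0,0,0,0.03,0,0,0,0.02,0,0,0,0,0])

```text
t: 14.8
eef_pos: [531.8, 19.9, -1.2]
tcp_rot: [3.141, -0.001, -3.078]
ft_force: [1.3, 0.5, 0.9]
opening: 0.523
grip_force: 30.0
```

Call:
move_arm(moves=[0,0,0.025,0,0,0,0.025,0,0,0,0,0,0,0,0,0])

```text
t: 15.3
eef_pos: [532.0, 19.9, -8.4]
tcp_rot: [3.141, -0.0, -3.078]
ft_force: [1.1, 0.2, 2.6]
opening: 0.522
grip_force: 30.0
```

Call:
move_arm(moves=[0,0,0,0,0,0,0,0,0,0,0,0,0,0,0,0], claw=72)

```text
t: 15.8
eef_pos: [532.1, 19.9, -8.3]
tcp_rot: [3.142, -0.0, -3.078]
ft_force: [1.0, 0.4, -0.3]
opening: 0.754
grip_force: 0.0
```

```bash
cat > bedchk.py <<'E'
from h import *
np.set_printoptions(precision=1,suppress=True)
# tile on bed in top view: brownish-grey vs bluish base
T=viewer.read_camera("top").astype(int); np.save("T.npy",T)
m=(T[:,:,0]-T[:,:,2]>0)&(T.max(2)>80); o=np.zeros(m.shape,bool); o[215:300,278:330]=m[215:300,278:330]
for a,c,b in quads(o,150):
    P=np.array([plane("top",p,28)[:2] for p in b]); e=[P[1]-P[0],P[2]-P[1]]
    C=plane("top",c,28)[:2]-[495.5,17.3]; u=np.array([np.cos(.063),np.sin(.063)])
    print(a,"bed-local",C@u,C@[-u[1],u[0]],"len",[np.linalg.norm(k) for k in e],"ang",[np.arctan2(k[1],k[0]).round(3) for k in e])
E
python3 bedchk.py; python3 -c "from h import *;st()"
```

```text
1355.0 bed-local 37.15677724986062 -1.6025777842110875 len [np.float64(125.4616288686636), np.float64(147.77362873543643)] ang [np.float64(-1.565), np.float64(-3.139)]
t15.85 pos [532.2  19.9  -8.3] rpy [ 3.142 -0.    -3.078] F [ 0.  -0.2  0.5] op 71.8 g 0.0 j [-0.09  0.65  1.96  0.    0.53 -1.72]
```

Call:
move_arm(moves=[0,0,-0.15,0,0,0,-0.38,0,0,0,-0.38,0,0,0,-0.38,0,0,0,-0.38,0,0,0,-0.3,0])

```text
t: 16.6
eef_pos: [532.0, 19.9, 289.8]
tcp_rot: [-3.141, 0.002, -3.078]
ft_force: [0.5, -0.6, -0.0]
opening: 0.756
grip_force: 0.0
```

Call:
move_arm(moves=[0,0,0,0.1,0,0,0,0.1,0,0,0,0.1,0,0,0,0.1,0,0,0,0.1,0,0,0,0.1,0,0,0,0.1,0,0,0,0.1,0,0,0,0.1,0,0,0,0.1], claw=45)

```text
t: 17.85
eef_pos: [532.0, 19.9, 287.1]
tcp_rot: [-3.141, -0.0, 1.629]
ft_force: [0.3, -0.6, -0.7]
opening: 0.467
grip_force: 0.0
```

```bash
python3 bedchk.py
python3 - <<'E'
from h import *
print(tri("top",(294.06,173.1),"side",(337.75,164.4)))
u=np.array([np.cos(.063),np.sin(.063)]);v=np.array([-u[1],u[0]])
p=np.array([495.5,17.3])+165*u-32*v; print(p); s=st(); go([p[0],p[1],280],np.pi/2+.063); print(proj("wrist",[660.2,27.7,255]))
E
```

```text
3100.0 bed-local 9.426017011316583 -0.17863681668006334 len [np.float64(125.4616288686636), np.float64(201.8425472678675)] ang [np.float64(-1.565), np.float64(-3.139)]
(array([667.82270483,  29.61189916, 246.75477872]), np.float64(7.68362602364903))
[662.18733247  -4.24839193]
t17.90 pos [532.   19.9 287.1] rpy [-3.141 -0.     1.622] F [ 0.3 -0.4 -1.1] op 44.9 g 0.0 j [-0.09  0.27  1.65  0.    1.22 -0.14]
shift [-0.205  0.858  0.047] turn -0.008
[486.0409422  210.55165513]
```

Call:
move_arm(moves=[-0.1,0.2,0,0,-0.1,0.33,0,0,-0.005,0.328,0,-0.008,0,0,0,0,0,0,0,0])

```text
t: 18.52
eef_pos: [662.0, -2.6, 286.8]
tcp_rot: [-3.141, -0.0, 1.648]
ft_force: [0.0, 0.3, 0.1]
opening: 0.472
grip_force: 0.0
```

```bash
sed -i 's/m=(T.*T.max(2)>80)/m=(T[:,:,0]-T[:,:,2]>0)\&(T.max(2)>90)\&(T.max(2)-T.min(2)<60)/' bedchk.py; python3 bedchk.py
python3 - <<'E'
from h import *
st(); T=np.load("T.npy").astype(np.uint8)
A=viewer.read_camera("wrist")[:,:,::-1]
a=cv2.resize(T[180:310,270:340,::-1],(215,400),interpolation=cv2.INTER_CUBIC)
cv2.imwrite("pics/c8.png",cv2.hconcat([cv2.resize(A,(560,350)),cv2.resize(a,(215,350))]))
E
```

```text
4253.0 bed-local 9.426017011316583 -0.17863681668006334 len [np.float64(125.4616288686636), np.float64(201.8425472678675)] ang [np.float64(-1.565), np.float64(-3.139)]
t18.57 pos [661.8  -2.6 287.3] rpy [-3.141 -0.     1.648] F [ 0.1 -0.2 -0.4] op 45.1 g 0.0 j [-0.1   0.48  1.33  0.    1.34 -0.18]
```

View pics/c8.png

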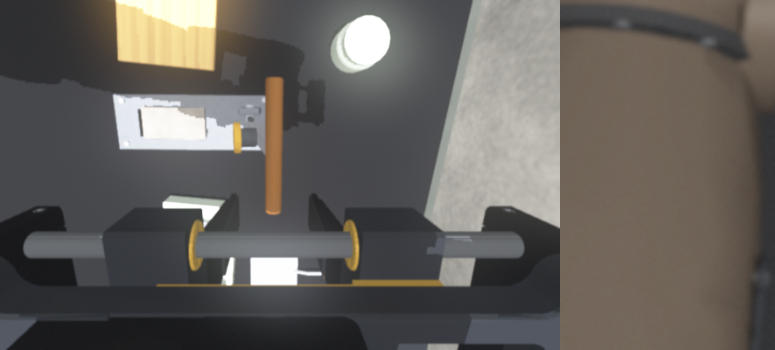

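```bash
cat > bedw.py <<'E'
from h import *
np.set_printoptions(precision=1,suppress=True)
def run(x0=140,y0=110,x1=262,y1=170):
    c=cam("wrist"); I=viewer.read_camera("wrist").astype(int)
    u=np.array([np.cos(.063),np.sin(.063)]);v=np.array([-u[1],u[0]])
    m=(I[:,:,0]-I[:,:,2]>=3); o=np.zeros(m.shape,bool); o[y0:y1,x0:x1]=m[y0:y1,x0:x1]
    for a,cc,b in quads(o,400):
        P=np.array([plane("wrist",p,28,c)[:2]-[495.5,17.3] for p in b]); L=np.c_[P@u,P@v]
        print(a,np.array(cc),"bed-local corners",L.tolist(),"mean",L.mean(0))
run()
E
python3 bedw.py; python3 -c "
from h import *
for y in(-55,55): print(proj('wrist',[660.2-y*.063,27.7+y,255]))
st()"
```

```text
2551.5 [197. 140.] bed-local corners [[-45.9175432348024, 25.53207634459695], [58.601971258562216, 26.962660246765154], [56.28500368961724, -22.720118885027155], [-51.17124058147566, -24.178876877901683]] mean [4.4 1.4]
[310.90161096 243.28678119]
[312.93042012  90.04190111]
t18.68 pos [661.8  -2.6 287.9] rpy [3.141 0.    1.647] F [-0.2 -0.4  0.6] op 45.0 g 0.0 j [-0.1   0.47  1.33  0.    1.34 -0.18]
```

Call:
move_arm(moves=[0,0,0.16,0,0,0,0.16,0,0,0,0.1,0,0,0,0.05,0,0,0,0,0])

```text
t: 19.3
eef_pos: [662.5, -2.7, 216.9]
tcp_rot: [3.142, -0.0, 1.647]
ft_force: [0.0, 0.2, -0.4]
opening: 0.471
grip_force: 0.0
```

Call:
move_arm(moves=[0,0,0,0,0,0,0,0,0,0,0,0,0,0,0,0,0,0,0,0], claw=8)

```text
t: 19.92
eef_pos: [662.2, -2.7, 216.8]
tcp_rot: [-3.141, -0.0, 1.647]
ft_force: [-4.0, -0.8, 2.1]
opening: 0.14
grip_force: 30.0
```

Run:
```python
from h import *
s=st()
# arc rows in tool units: tool y ~ +bed x, tool z down
N=14; th=np.linspace(0,1.75,N+1); X=200*np.sin(.1745-th); Z=200*np.cos(.1745-th)
print(np.c_[np.diff(X)/150,-np.diff(Z)/150].round(3).tolist()); R=Ro.from_euler('xyz',s['tcp_rot']).as_matrix(); print(R.round(3))
```

```text
t19.93 pos [662.2  -2.7 216.8] rpy [-3.141 -0.     1.647] F [-4.  -0.8  2.1] op 13.3 g 30.0 j [-0.1   0.52  1.43 -0.    1.19 -0.18]
[[-0.166, -0.019], [-0.167, 0.002], [-0.165, 0.023], [-0.161, 0.043], [-0.154, 0.063], [-0.145, 0.082], [-0.134, 0.099], [-0.12, 0.115], [-0.105, 0.129], [-0.088, 0.141], [-0.07, 0.151], [-0.05, 0.159], [-0.03, 0.164], [-0.01, 0.166]]
[[-0.076  0.997 -0.001]
 [ 0.997  0.076  0.   ]
 [ 0.    -0.001 -1.   ]]
```

Call:
move_arm(moves=[0.002,-0.166,-0.019,0,0.002,-0.167,0.002,0,0.002,-0.165,0.023,0,0.002,-0.161,0.043,0,0.002,-0.154,0.063,0,0.002,-0.145,0.082,0,0.002,-0.134,0.099,0])

```text
t: 20.8
eef_pos: [499.8, -13.2, 173.7]
tcp_rot: [3.137, 0.001, 1.647]
ft_force: [7.5, 0.3, -0.4]
opening: 0.138
grip_force: 30.0
```

Call:
move_arm(moves=[0.002,-0.12,0.115,0,0.001,-0.105,0.129,0,0.001,-0.088,0.141,0,0.001,-0.07,0.151,0,0.001,-0.05,0.159,0])

```text
t: 21.42
eef_pos: [433.4, -17.4, 68.3]
tcp_rot: [-3.141, 0.0, 1.647]
ft_force: [-2.0, -4.7, 6.6]
opening: 0.136
grip_force: 30.0
```

Call:
move_arm(moves=[0,-0.03,0.164,0,0,-0.01,0.13,0,0,0,0.03,0,0,0,0,0])

```text
t: 21.92
eef_pos: [426.1, -17.7, 19.3]
tcp_rot: [-3.137, -0.001, 1.647]
ft_force: [-11.1, -9.5, 4.8]
opening: 0.139
grip_force: 30.0
```

Call:
move_arm(moves=[0,0,0.01,0,0,0,0,0])

```text
t: 22.18
eef_pos: [426.1, -17.7, 18.1]
tcp_rot: [-3.137, -0.001, 1.647]
ft_force: [-12.2, -10.3, 5.7]
opening: 0.139
grip_force: 30.0
```

Call:
move_arm(moves=[0,0,0.015,0,0,0,0,0])

```text
t: 22.42
eef_pos: [426.1, -17.7, 15.9]
tcp_rot: [-3.137, -0.001, 1.647]
ft_force: [-11.3, -9.7, 5.2]
opening: 0.14
grip_force: 30.0
```

Call:
move_arm(moves=[0,0,0.015,0,0,0,0,0])

```text
t: 22.68
eef_pos: [426.0, -17.7, 13.6]
tcp_rot: [-3.137, -0.001, 1.647]
ft_force: [-11.6, -9.6, 4.9]
opening: 0.14
grip_force: 30.0
```

Call:
move_arm(moves=[0,0,0.015,0,0,0,0,0])

```text
t: 22.92
eef_pos: [426.1, -17.7, 11.9]
tcp_rot: [-3.138, -0.001, 1.647]
ft_force: [-12.7, -8.9, 14.2]
opening: 0.14
grip_force: 30.0
```

Call:
move_arm(moves=[0,0,0.015,0,0,0,0,0])

```text
t: 23.18
eef_pos: [426.1, -17.5, 10.2]
tcp_rot: [-3.138, -0.001, 1.647]
ft_force: [-15.3, -5.7, 27.4]
opening: 0.14
grip_force: 30.0
```

Run:
```python
from h import *
s=st(); A=viewer.read_camera("wrist")[:,:,::-1]; a=viewer.read_camera("side")[180:260,225:345,::-1]
cv2.imwrite("pics/c9.png",cv2.hconcat([cv2.resize(A,(400,250)),cv2.resize(a,(375,250),interpolation=cv2.INTER_CUBIC)]))
```

```text
t23.18 pos [426.1 -17.5  10.2] rpy [-3.138e+00 -1.000e-03  1.647e+00] F [-15.3  -5.7  27.4] op 13.3 g 30.0 j [-0.2   0.54  2.2  -0.    0.4  -0.27]
```

View pics/c9.png

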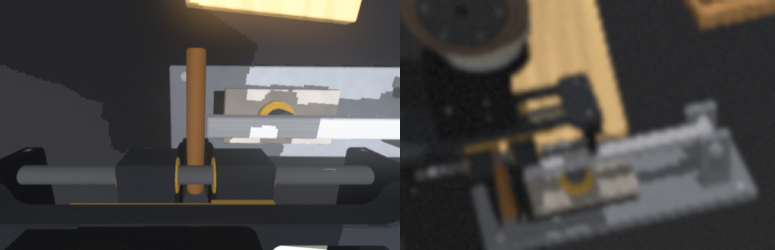

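Call:
move_arm(moves=[0,0,0,0,0,0,-0.06,0,0,0.01,-0.166,0,0,0.03,-0.164,0,-0.001,0.05,-0.159,0,-0.001,0.07,-0.151,0,-0.001,0.088,-0.141,0,-0.001,0.105,-0.129,0,-0.002,0.12,-0.115,0])

```text
t: 24.4
eef_pos: [505.3, -13.0, 171.7]
tcp_rot: [3.13, 0.001, 1.646]
ft_force: [37.2, 3.2, -46.2]
opening: 0.139
grip_force: 30.0
```

Call:
move_arm(moves=[-0.002,0.134,-0.099,0,-0.002,0.145,-0.082,0,-0.002,0.154,-0.063,0,-0.002,0.161,-0.043,0,-0.002,0.165,-0.023,0,-0.002,0.167,-0.002,0,-0.002,0.15,0.019,0,0,0,0,0])

```text
t: 25.4
eef_pos: [661.2, -2.3, 215.6]
tcp_rot: [3.141, -0.001, 1.647]
ft_force: [1.9, 2.5, -0.1]
opening: 0.144
grip_force: 30.0
```

Call:
move_arm(moves=[0,0,0,0,0,0,0,0,0,0,-0.2,0,0,0,-0.3,0,0,0,0,0], claw=45)

```text
t: 26.02
eef_pos: [660.9, -3.2, 295.0]
tcp_rot: [3.135, 0.001, 1.647]
ft_force: [-0.3, 0.4, -0.5]
opening: 0.471
grip_force: 0.0
```

```bash
python3 bedw.py
python3 - <<'E'
from h import *
s=st()
I=viewer.read_camera("wrist").astype(int); m=(I[:,:,0]-I[:,:,2]>40); o=np.zeros(m.shape,bool); o[70:250,270:380]=m[70:250,270:380]
print([(a,c,b.tolist()) for a,c,b in quads(o,300)], [proj('wrist',[660.2-y*.063,27.7+y,255]) for y in (-55,55)])
E
```

```text
2473.0 [198. 139.] bed-local corners [[-50.20502747946881, -24.214218610132637], [-44.902076372937806, 26.071162449715438], [57.98326955444442, 27.357050945128563], [55.57227293415553, -22.97542413861115]] mean [4.6 1.6]
t26.07 pos [660.2  -3.1 292.6] rpy [3.139e+00 1.000e-03 1.647e+00] F [ 0.5  0.3 -1. ] op 44.9 g 0.0 j [-0.1   0.47  1.33 -0.    1.34 -0.18]
[(2635.5, (314.9895935058594, 164.48944091796875), [[304.93731689453125, 240.964599609375], [306.0078125, 87.88117218017578], [325.0418701171875, 88.0142822265625], [323.97137451171875, 241.09771728515625]])] [array([313.64071789, 241.26379363]), array([315.85257641,  89.91825047])]
```

Call:
move_arm(moves=[0.07,-0.351,0,0,0.077,-0.351,0,0,0.08,-0.35,0,0,0,0,0,-0.1,0,0,0,-0.1,0,0,0,-0.1,0,0,0,-0.1,0,0,0,-0.1,0,0,0,-0.1,0,0,0,-0.1], claw=72)

```text
t: 27.38
eef_pos: [499.5, 19.0, 289.8]
tcp_rot: [-3.141, -0.002, 2.751]
ft_force: [0.2, 0.2, 0.3]
opening: 0.76
grip_force: 0.0
```

Call:
move_arm(moves=[0,0,0,-0.1,0,0,0,-0.1,0,0,0,-0.092,0,0,0.3,0,0,0,0.4,0,0,0,0.4,0,0,0,0.35,0,0,0,0,0])

```text
t: 28.38
eef_pos: [497.6, 19.2, 70.4]
tcp_rot: [3.14, -0.008, -3.078]
ft_force: [0.6, 0.5, 0.1]
opening: 0.758
grip_force: 0.0
```

```bash
python3 -c "
from h import *
st(); go([499.9,19.1,-3],np.pi+.063)"
```

```text
t28.38 pos [497.6  19.2  70.4] rpy [ 3.14  -0.008 -3.078] F [0.6 0.5 0.1] op 72.1 g 0.0 j [-0.09  0.49  1.99  0.    0.67 -1.73]
shift [-0.019 -0.002  0.489] turn 0.0
```

Call:
move_arm(moves=[0,0,0.15,0,0,0,0.15,0,0,0,0.1,0,0,0,0.05,0,0,0,0,0,0,0,0,0])

```text
t: 29.12
eef_pos: [500.6, 19.1, 6.7]
tcp_rot: [-3.142, 0.001, -3.078]
ft_force: [-0.0, -0.7, 0.1]
opening: 0.759
grip_force: 0.0
```

Call:
move_arm(moves=[0,0,0.035,0,0,0,0.03,0,0,0,0,0])

```text
t: 29.5
eef_pos: [500.0, 19.1, -4.0]
tcp_rot: [3.141, -0.001, -3.078]
ft_force: [1.0, 0.3, 0.2]
opening: 0.758
grip_force: 0.0
```

Call:
move_arm(moves=[0,0,0,0,0,0,0,0,0,0,0,0,0,0,0,0,0,0,0,0], claw=40)

```text
t: 30.12
eef_pos: [500.3, 19.1, -3.6]
tcp_rot: [3.142, 0.0, -3.078]
ft_force: [-0.3, 0.3, 1.1]
opening: 0.521
grip_force: 30.0
```

Call:
move_arm(moves=[0,0,-0.15,0,0,0,-0.3,0,0,0.37,0,0,0,0.37,0,0,0,0.37,0,0,0,0.37,0,0,-0.03,0.368,0,0,0,0,0,0.0405,0,0,0,0,0,0,0,0])

```text
t: 31.38
eef_pos: [487.1, 295.5, 63.8]
tcp_rot: [-3.141, -0.0, -3.141]
ft_force: [-0.2, 1.4, -1.3]
opening: 0.522
grip_force: 30.0
```

```bash
python3 -c "
from h import *
st(); go([487,296,-9.5],np.pi)"
```

```text
t31.38 pos [487.1 295.5  63.8] rpy [-3.141 -0.    -3.141] F [-0.2  1.4 -1.3] op 49.7 g 30.0 j [ 0.43  0.57  1.82  0.    0.75 -1.14]
shift [0.001 0.004 0.488] turn 0.0
```

Call:
move_arm(moves=[0,0,0.15,0,0,0,0.15,0,0,0,0.1,0,0,0,0.04,0,0,0,0.02,0,0,0,0,0])

```text
t: 32.12
eef_pos: [487.4, 296.1, -4.8]
tcp_rot: [3.141, 0.0, 3.141]
ft_force: [-0.2, -0.1, -0.2]
opening: 0.521
grip_force: 30.0
```

Call:
move_arm(moves=[0,0,0.013,0,0,0,0,0,0,0,0,0])

```text
t: 32.5
eef_pos: [487.2, 296.1, -6.9]
tcp_rot: [3.141, 0.0, 3.141]
ft_force: [-0.0, 0.3, -0.8]
opening: 0.52
grip_force: 30.0
```

Call:
move_arm(moves=[0,0,0.013,0,0,0,0,0,0,0,0,0])

```text
t: 32.88
eef_pos: [487.2, 296.0, -9.1]
tcp_rot: [3.142, -0.0, 3.141]
ft_force: [0.2, -0.2, -2.7]
opening: 0.522
grip_force: 30.0
```

Call:
move_arm(moves=[0,0,0.01,0,0,0,0,0,0,0,0,0])

```text
t: 33.25
eef_pos: [487.3, 296.1, -10.4]
tcp_rot: [3.141, 0.0, 3.141]
ft_force: [-0.8, -0.7, 3.7]
opening: 0.523
grip_force: 32.3
```

Call:
move_arm(moves=[0,0,0,0,0,0,0,0,0,0,-0.05,0,0,0,-0.3,0,0,0,-0.4,0,0,-0.35,0,0,0,-0.36,0,0,0,-0.36,0,0,0,-0.36,0,0], claw=68)

```text
t: 34.38
eef_pos: [486.8, 79.8, 102.3]
tcp_rot: [-3.142, 0.0, -3.142]
ft_force: [0.2, 0.6, 0.1]
opening: 0.715
grip_force: 0.0
```

Call:
move_arm(moves=[0,-0.36,0,0,0,-0.36,0,0,0,-0.36,0,0,0,-0.36,0,0,-0.04,-0.36,0,0,-0.05,-0.36,0,0,-0.05,-0.36,0,0,0,-0.262,0,0.013,0,0,0,0], claw=0)

```text
t: 35.5
eef_pos: [507.4, -338.0, 101.7]
tcp_rot: [-3.142, -0.0, 3.118]
ft_force: [0.4, 0.5, -0.0]
opening: 0.003
grip_force: 0.0
```

Run:
```python
from h import *
np.set_printoptions(precision=1,suppress=True)
st(); go([508,-335.7,15],np.pi-.02)
T=viewer.read_camera("top").astype(int)
# tile on board: less saturated than wood
D=T.max(2)-T.min(2); m=(D<32)&(T.max(2)>80); o=np.zeros(m.shape,bool); o[225:305,150:275]=m[225:305,150:275]
for a,c,b in quads(o,150):
    P=np.array([plane("top",p,20)[:2] for p in b]); print(a,plane("top",c,20)[:2],[np.linalg.norm(P[i+1]-P[i]) for i in(0,1)],[np.arctan2(*(P[i+1]-P[i])[::-1]) for i in(0,1)])
c=cam("wrist");I=viewer.read_camera("wrist");cv2.imwrite("pics/w9.png",I[:,:,::-1]); S=viewer.read_camera("side"); cv2.imwrite("pics/s9.png",S[:,:,::-1]); cv2.imwrite("pics/t9.png",T[:,:,::-1])
V=S.max(2); D=np.zeros((400,640),bool); 
q=quads((S.min(2)>150)&(V-S.min(2)<60)); 
print([(a,b[1].round(0)) if 0 else (a,np.array(c)) for a,c,b in q if 280<c[0]<400 and 250<c[1]<360])
```

```text
t35.50 pos [ 507.4 -338.   101.7] rpy [-3.1 -0.   3.1] F [ 0.4  0.5 -0. ] op 0.3 g 0.0 j [-0.7  0.6  1.7 -0.   0.9 -2.2]
shift [-0.   0.   0.6] turn -0.002
764.5 [488.8 295.6] [np.float64(99.05357857803965), np.float64(49.895534359803804)] [np.float64(0.0031305808691712276), np.float64(-1.6164767118938852)]
[(583.0, array([373.3, 301.3])), (758.0, array([328.5, 308.1]))][ WARN:0@1.529] global loadsave.cpp:1063 imwrite_ Unsupported depth image for selected encoder is fallbacked to CV_8U.
```

Run:
```python
from h import *
np.set_printoptions(precision=1,suppress=True)
c=cam("wrist"); I=cv2.imread("pics/w9.png").astype(int)
for p in ([493,-311,34],[493,-361,34],[593,-336,34]): print(proj("wrist",p,c))
a,b=proj("wrist",[543,-336.4,34],c).astype(int)
print(I[150:215:8,a].tolist()); print(I[175,a-60:a+60:6].tolist())
```

```text
[340. 180.]
[279.8 181.2]
[312.3 288.6]
[[61, 61, 61], [97, 102, 98], [222, 231, 225], [221, 230, 224], [162, 170, 175], [163, 169, 175], [160, 168, 173], [158, 165, 169], [158, 164, 169]]
[[80, 78, 76], [217, 226, 220], [216, 227, 220], [216, 226, 219], [216, 226, 219], [212, 224, 217], [220, 229, 222], [219, 229, 222], [217, 226, 220], [216, 226, 220], [216, 226, 219], [215, 225, 219], [215, 225, 219], [214, 225, 219], [213, 224, 218], [214, 224, 218], [208, 220, 212], [217, 227, 220], [216, 226, 220], [219, 228, 221]]
```

Call:
move_arm(moves=[0,0.015,0.25,0,0,0,0.25,0,0,0,0.07,0,0,0,0.02,0,0,0,0.013,0,0,0,0.013,0,0,0,0.013,0,0,0,0.013,0,0,0,0,0])

```text
t: 36.78
eef_pos: [506.7, -333.6, 7.0]
tcp_rot: [3.141, -0.002, 3.121]
ft_force: [-10.8, -0.6, 11.7]
opening: 0.003
grip_force: 7.5
```

Call:
move_arm(moves=[0,0,0.013,0,0,0,0,0])

```text
t: 37.02
eef_pos: [506.4, -333.6, 5.4]
tcp_rot: [3.141, -0.002, 3.121]
ft_force: [-14.5, 0.5, 16.5]
opening: 0.004
grip_force: 10.6
```

Call:
move_arm(moves=[0,0,0.013,0,0,0,0,0])

```text
t: 37.28
eef_pos: [506.5, -333.7, 4.8]
tcp_rot: [-3.141, -0.002, 3.121]
ft_force: [-18.3, 2.6, 30.6]
opening: 0.002
grip_force: 18.3
```

Call:
move_arm(moves=[0,0,-0.2,0,0,0,-0.3,0,-0.2,-0.01,0,0,-0.225,-0.013,0,0,0,0,0,0,0,0,0,0], claw=72)

```text
t: 38.02
eef_pos: [571.1, -338.1, 76.8]
tcp_rot: [3.141, -0.0, 3.121]
ft_force: [0.2, -0.4, -0.3]
opening: 0.577
grip_force: 0.0
```

```bash
python3 -c "
from h import *
st(); go([571.7,-337,17],np.pi-.02)"
```

```text
t38.02 pos [ 571.1 -338.1   76.8] rpy [ 3.141 -0.     3.121] F [ 0.2 -0.4 -0.3] op 54.9 g 0.0 j [-0.63  0.67  1.57 -0.    0.91 -2.18]
shift [-0.004  0.007  0.399] turn -0.0
```

Call:
move_arm(moves=[0,0,0,0,0,0.007,0.15,0,0,0,0.13,0,0,0,0.08,0,0,0,0.04,0,0,0,0,0])

```text
t: 38.78
eef_pos: [571.8, -337.3, 16.5]
tcp_rot: [3.141, -0.0, 3.121]
ft_force: [0.6, -0.3, 0.2]
opening: 0.754
grip_force: 0.0
```

Call:
move_arm(moves=[0,0,0,0,0,0,0,0,0,0,0,0,0,0,0,0,0,0,0,0,0,0,0,0], claw=40)

```text
t: 39.52
eef_pos: [571.9, -337.3, 16.9]
tcp_rot: [-3.141, 0.0, 3.121]
ft_force: [1.2, -0.5, 3.0]
opening: 0.525
grip_force: 30.0
```

Call:
move_arm(moves=[0,0,-0.1,0,0,0,-0.2,0,0,0,-0.3,0,0,0,0,0,0,0,0,0])

```text
t: 40.15
eef_pos: [571.4, -337.0, 106.5]
tcp_rot: [3.141, -0.0, 3.121]
ft_force: [0.1, 0.2, -1.4]
opening: 0.516
grip_force: 30.0
```

```bash
python3 -c "
from h import *
st(); go([529.5,18.5,107],np.pi+.063)"
```

```text
t40.15 pos [ 571.4 -337.   106.5] rpy [ 3.141 -0.     3.121] F [ 0.1  0.2 -1.4] op 49.1 g 30.0 j [-0.63  0.63  1.54  0.    0.97 -2.18]
shift [ 3.280e-01  2.364e+00 -2.000e-03] turn -0.053
```

Call:
move_arm(moves=[0.09,0.25,0,0,0.09,0.36,0,0,0.09,0.36,0,0,0.058,0.36,0,0,0,0.36,0,0,0,0.36,0,0,0,0.314,0,0,0,0,0,-0.053,0,0,0,0,0,0,0,0])

```text
t: 41.4
eef_pos: [529.6, 17.9, 106.2]
tcp_rot: [3.141, -0.001, -3.081]
ft_force: [-1.1, 0.2, -0.7]
opening: 0.522
grip_force: 30.0
```

```bash
python3 -c "
from h import *
st(); go([529.5,18.5,-9],np.pi+.063)
I=viewer.read_camera('wrist').astype(int); m=(I[:,:,0]-I[:,:,2]>=3)&(I.max(2)-I.min(2)<50); o=np.zeros(m.shape,bool); o[80:265,240:390]=m[80:265,240:390]
print([(a,c,b.round(0).tolist()) for a,c,b in quads(o,1000)])"
```

```text
t41.40 pos [529.6  17.9 106.2] rpy [ 3.141e+00 -1.000e-03 -3.081e+00] F [-1.1  0.2 -0.7] op 49.6 g 30.0 j [-0.09  0.47  1.88  0.    0.79 -1.72]
shift [-0.     0.004  0.768] turn -0.002
[(18125.5, (326.0, 177.5), [[263.0, 91.0], [389.0, 91.0], [389.0, 264.0], [263.0, 264.0]])]
```

Tile still held (49.6 mm). Lower as before.

Call:
move_arm(moves=[0,0.004,0.15,0,0,0,0.15,0,0,0,0.05,0,0,0,0.04,0,0,0,0.04,0,0,0,0.03,0,0,0,0.03,0,0,0,0,0])

```text
t: 42.45
eef_pos: [529.8, 18.9, 33.0]
tcp_rot: [3.141, -0.0, -3.079]
ft_force: [-0.8, 0.2, -0.8]
opening: 0.523
grip_force: 30.0
```

Call:
move_arm(moves=[0,0,0.03,0,0,0,0.03,0,0,0,0.03,0,0,0,0.03,0,0,0,0,0])

```text
t: 43.08
eef_pos: [529.6, 18.9, 14.8]
tcp_rot: [3.141, -0.001, -3.079]
ft_force: [2.5, -0.4, 1.9]
opening: 0.521
grip_force: 30.0
```

Call:
move_arm(moves=[0,0,0.03,0,0,0,0.03,0,0,0,0.03,0,0,0,0.02,0,0,0,0.025,0,0,0,0.02,0,0,0,0,0])

```text
t: 43.95
eef_pos: [529.6, 18.9, -8.3]
tcp_rot: [3.141, -0.001, -3.079]
ft_force: [0.6, 0.2, 1.9]
opening: 0.523
grip_force: 30.0
```

Call:
move_arm(moves=[0,0,0,0,0,0,0,0,0,0,0,0,0,0,0,0], claw=72)

```text
t: 44.45
eef_pos: [529.8, 18.9, -8.0]
tcp_rot: [3.141, -0.0, -3.079]
ft_force: [0.4, -0.7, 0.1]
opening: 0.754
grip_force: 0.0
```

Call:
move_arm(moves=[0,0,-0.15,0,0,0,-0.38,0,0,0,-0.38,0,0,0,-0.38,0,0,0,-0.38,0,0,0,-0.3,0])

```text
t: 45.2
eef_pos: [529.7, 18.9, 290.1]
tcp_rot: [-3.141, 0.002, -3.079]
ft_force: [0.9, -0.2, 0.2]
opening: 0.758
grip_force: 0.0
```

Call:
move_arm(moves=[0,0,0,0.1,0,0,0,0.1,0,0,0,0.1,0,0,0,0.1,0,0,0,0.1,0,0,0,0.1,0,0,0,0.1,0,0,0,0.1,0,0,0,0.1,0,0,0,0.1], claw=45)

```text
t: 46.45
eef_pos: [529.7, 18.9, 287.4]
tcp_rot: [-3.141, -0.0, 1.628]
ft_force: [-0.9, 0.2, 0.0]
opening: 0.47
grip_force: 0.0
```

Call:
move_arm(moves=[-0.1,0.2,0,0,-0.1,0.33,0,0,-0.005,0.34,0,0,0,0,0,0,0,0,0,0])

```text
t: 47.08
eef_pos: [661.4, -3.6, 287.1]
tcp_rot: [-3.141, -0.0, 1.634]
ft_force: [-0.4, 0.1, -0.1]
opening: 0.474
grip_force: 0.0
```

```bash
python3 bedw.py; python3 -c "
from h import *
s=st(); go([662,-2.7,217],np.pi/2+.063)"
```

```text
2559.0 [193.5 141.5] bed-local corners [[-51.5744991073154, 24.97346956078319], [54.45118910659768, 24.93925871446807], [51.405458095511435, -23.388690091703957], [-57.518754081537246, -23.357180760795107]] mean [-0.8  0.8]
t47.12 pos [661.2  -3.5 287.6] rpy [-3.141 -0.     1.634] F [-0.1  0.1  0.5] op 45.2 g 0.0 j [-0.11  0.47  1.33  0.    1.34 -0.17]
shift [0.005 0.006 0.471] turn -0.0
```

Tile 3 is centred on the bed (−1, 1 mm). Stamp it.

Call:
move_arm(moves=[0,0.004,0.16,0,0,0,0.16,0,0,0,0.1,0,0,0,0.05,0,0,0,0,0])

```text
t: 47.75
eef_pos: [662.5, -3.6, 217.2]
tcp_rot: [3.141, -0.0, 1.633]
ft_force: [-0.2, 0.1, 1.0]
opening: 0.472
grip_force: 0.0
```

Call:
move_arm(moves=[0,0,0,0,0,0,0,0,0,0,0,0,0,0,0,0,0,0,0,0], claw=8)

```text
t: 48.38
eef_pos: [662.2, -3.6, 217.1]
tcp_rot: [-3.141, -0.0, 1.634]
ft_force: [-3.6, -0.5, 2.4]
opening: 0.139
grip_force: 30.0
```

Call:
move_arm(moves=[0,-0.166,-0.019,0,0,-0.167,0.002,0,0,-0.165,0.023,0,0,-0.161,0.043,0,0,-0.154,0.063,0,0,-0.145,0.082,0,0,-0.134,0.099,0])

```text
t: 49.25
eef_pos: [500.0, -14.0, 173.9]
tcp_rot: [3.137, 0.001, 1.633]
ft_force: [5.4, 0.4, 0.6]
opening: 0.141
grip_force: 30.0
```

Call:
move_arm(moves=[0,-0.12,0.115,0,0,-0.105,0.129,0,0,-0.088,0.141,0,0,-0.07,0.151,0,0,-0.05,0.159,0])

```text
t: 49.88
eef_pos: [433.5, -18.2, 68.6]
tcp_rot: [-3.141, 0.001, 1.634]
ft_force: [-2.4, -4.6, 7.0]
opening: 0.138
grip_force: 30.0
```

Call:
move_arm(moves=[0,-0.03,0.164,0,0,-0.01,0.13,0,0,0,0.04,0,0,0,0.02,0,0,0,0.015,0,0,0,0,0])

```text
t: 50.62
eef_pos: [426.1, -18.6, 13.1]
tcp_rot: [-3.137, -0.001, 1.634]
ft_force: [-11.4, -11.6, 5.5]
opening: 0.141
grip_force: 30.0
```

Call:
move_arm(moves=[0,0,0.015,0,0,0,0,0,0,0,0,0])

```text
t: 51.0
eef_pos: [426.1, -18.5, 11.7]
tcp_rot: [-3.138, -0.0, 1.634]
ft_force: [-15.3, -9.9, 21.6]
opening: 0.14
grip_force: 30.0
```

Call:
move_arm(moves=[0,0,0.015,0,0,0,0,0,0,0,0,0])

```text
t: 51.38
eef_pos: [426.1, -18.3, 9.7]
tcp_rot: [-3.138, -0.001, 1.634]
ft_force: [-15.1, -6.9, 27.4]
opening: 0.137
grip_force: 30.0
```

Call:
move_arm(moves=[0,0.01,-0.166,0,0,0.03,-0.164,0,0,0.05,-0.159,0,0,0.07,-0.151,0,0,0,0,0])

```text
t: 52.0
eef_pos: [448.5, -16.8, 105.9]
tcp_rot: [-3.134, -0.0, 1.635]
ft_force: [-22.2, -7.4, 15.0]
opening: 0.14
grip_force: 30.0
```

Call:
move_arm(moves=[0,0.088,-0.141,0,0,0.105,-0.129,0,0,0,0,0])

```text
t: 52.38
eef_pos: [476.2, -15.0, 147.1]
tcp_rot: [-3.131, -0.0, 1.635]
ft_force: [-35.7, -7.0, 34.8]
opening: 0.141
grip_force: 30.0
```

Call:
move_arm(moves=[-0.001,0.115,-0.15,0,-0.001,0.134,-0.105,0,0,0,0,0])

```text
t: 52.75
eef_pos: [520.0, -12.5, 185.3]
tcp_rot: [3.139, -0.0, 1.634]
ft_force: [-4.4, 2.6, 10.2]
opening: 0.142
grip_force: 30.0
```

Call:
move_arm(moves=[0,0.145,-0.087,0,0,0.154,-0.063,0,0,0,0,0])

```text
t: 53.12
eef_pos: [565.1, -9.7, 207.2]
tcp_rot: [3.139, -0.0, 1.634]
ft_force: [-0.7, 2.2, 7.9]
opening: 0.139
grip_force: 30.0
```

Call:
move_arm(moves=[0,0.161,-0.05,0,0,0.165,-0.025,0,0,0.165,-0.002,0,0,0.14,0.019,0,0,0,0,0])

```text
t: 53.75
eef_pos: [659.3, -3.9, 214.8]
tcp_rot: [3.139, -0.0, 1.634]
ft_force: [0.9, 2.5, 4.3]
opening: 0.137
grip_force: 30.0
```

Call:
move_arm(moves=[0,0,0,0,0,0,0,0,0,0,0,0,0,0,-0.2,0,0,0,-0.3,0,0,0,0,0], claw=45)

```text
t: 54.5
eef_pos: [658.5, -4.4, 293.5]
tcp_rot: [3.136, 0.001, 1.633]
ft_force: [-0.4, 0.2, -0.2]
opening: 0.474
grip_force: 0.0
```

```bash
python3 bedw.py
python3 - <<'E'
from h import *
s=st(); go([494.7,18.2,290])
I=viewer.read_camera("wrist").astype(int); m=(I[:,:,0]-I[:,:,2]>40); o=np.zeros(m.shape,bool); o[70:250,270:380]=m[70:250,270:380]
print([(a,c,b.tolist()) for a,c,b in quads(o,300)], [proj('wrist',[660.2-y*.063,27.7+y,255]) for y in (-55,55)])
E
```

```text
2502.0 [195.5 140.5] bed-local corners [[-52.05278149047384, 25.235985129289325], [54.86446639289631, 25.15250283595412], [51.83949750547067, -23.706902814123676], [-57.9980130748776, -23.543703984525077]] mean [-0.8  0.8]
t54.55 pos [657.8  -4.3 291.1] rpy [3.139 0.    1.633] F [-0.6  0.2 -1.1] op 45.2 g 0.0 j [-0.11  0.47  1.33 -0.    1.34 -0.17]
shift [ 0.218 -1.076  0.005] turn 0
[(2680.0, (317.5, 163.0), [[308.0, 86.0], [327.0, 86.0], [327.0, 240.0], [308.0, 240.0]])] [array([317.41443615, 240.67772019]), array([317.95470868,  88.10162637])]
```

Arm back up; fetch tile 3 from the bed.

Call:
move_arm(moves=[0.07,-0.358,0,0,0.073,-0.359,0,0,0.075,-0.359,0,0,0,0,0,-0.1,0,0,0,-0.1,0,0,0,-0.1,0,0,0,-0.1,0,0,0,-0.1,0,0,0,-0.1,0,0,0,-0.1], claw=72)

```text
t: 55.85
eef_pos: [493.9, 18.3, 288.5]
tcp_rot: [-3.141, -0.002, 2.738]
ft_force: [-1.0, -0.2, -0.5]
opening: 0.755
grip_force: 0.0
```

Call:
move_arm(moves=[0,0,0,-0.1,0,0,0,-0.1,0,0,0,-0.1,0,0,0.3,0,0,0,0.4,0,0,0,0.4,0,0,0,0.4,0,0,0,0.25,0,0,0,0.1,0,0,0,0,0])

```text
t: 57.1
eef_pos: [494.1, 18.4, 11.9]
tcp_rot: [3.141, -0.002, -3.079]
ft_force: [0.1, 0.1, 0.9]
opening: 0.758
grip_force: 0.0
```

```bash
python3 -c "
from h import *
st(); go([494.7,18.2,-3.5],np.pi+.063)"
```

```text
t57.10 pos [494.1  18.4  11.9] rpy [ 3.141e+00 -2.000e-03 -3.079e+00] F [0.1 0.1 0.9] op 72.1 g 0.0 j [-0.1   0.59  2.04  0.    0.52 -1.73]
shift [-0.004 -0.001  0.102] turn -0.0
```

Call:
move_arm(moves=[0,0,0.05,0,0,0,0.03,0,0,0,0.017,0,0,0,0,0])

```text
t: 57.6
eef_pos: [494.7, 18.4, -2.1]
tcp_rot: [3.142, 0.0, -3.079]
ft_force: [-0.2, 0.2, 0.7]
opening: 0.758
grip_force: 0.0
```

Call:
move_arm(moves=[0,0,0,0,0,0,0,0,0,0,0,0,0,0,0,0,0,0,0,0], claw=40)

```text
t: 58.22
eef_pos: [494.6, 18.3, -2.1]
tcp_rot: [3.142, 0.0, -3.079]
ft_force: [0.1, 0.4, 2.2]
opening: 0.525
grip_force: 30.0
```

Call:
move_arm(moves=[0,0,-0.15,0,0,0,-0.3,0,0,0.297,0,0,0,0.297,0,0,0,0.297,0,0,-0.028,0.297,0,0,0,0,0,0.04,0,0,0,0,0,0,0,0])

```text
t: 59.35
eef_pos: [487.5, 196.1, 65.2]
tcp_rot: [-3.142, -0.0, -3.141]
ft_force: [0.4, -0.1, -1.2]
opening: 0.521
grip_force: 30.0
```

```bash
python3 -c "
from h import *
st(); go([487,196,-7],np.pi)"
```

```text
t59.35 pos [487.5 196.1  65.2] rpy [-3.142 -0.    -3.141] F [ 0.4 -0.1 -1.2] op 49.5 g 30.0 j [ 0.26  0.52  1.93  0.    0.69 -1.31]
shift [ 0.003 -0.     0.482] turn 0.0
```

Call:
move_arm(moves=[0,0,0.15,0,0,0,0.15,0,0,0,0.1,0,0,0,0.05,0,0,0,0.03,0,0,0,0,0,0,0,0,0])

```text
t: 60.22
eef_pos: [487.9, 196.5, -6.2]
tcp_rot: [3.141, 0.001, 3.141]
ft_force: [-0.5, -0.0, -1.3]
opening: 0.521
grip_force: 30.0
```

Call:
move_arm(moves=[0,0,0.012,0,0,0,0,0,0,0,0,0])

```text
t: 60.6
eef_pos: [487.7, 196.5, -8.4]
tcp_rot: [3.141, 0.0, 3.141]
ft_force: [0.1, -0.3, -1.3]
opening: 0.525
grip_force: 30.0
```

Call:
move_arm(moves=[0,0,0.012,0,0,0,0,0])

```text
t: 60.85
eef_pos: [487.7, 196.5, -10.1]
tcp_rot: [3.141, 0.0, 3.141]
ft_force: [-0.7, -0.4, 3.1]
opening: 0.521
grip_force: 30.0
```

Call:
move_arm(moves=[0,0,0,0,0,0,0,0,0,0,0,0,0,0,-0.05,0,0,0,-0.3,0,0,0,-0.4,0,0.2,-0.36,0,0,0,-0.4,0,0,0,-0.4,0,0,0,0,0,0], claw=66)

```text
t: 62.1
eef_pos: [457.7, 19.3, 102.8]
tcp_rot: [-3.141, 0.001, 3.136]
ft_force: [-0.0, 0.2, 0.7]
opening: 0.694
grip_force: 0.0
```

Run:
```python
from h import *
np.set_printoptions(precision=1,suppress=True)
st()
T=viewer.read_camera("top").astype(int)
D=T.max(2)-T.min(2); m=(D<32)&(T.max(2)>80); o=np.zeros(m.shape,bool); o[225:305,150:268]=m[225:305,150:268]
for a,c,b in quads(o,150):
    P=np.array([plane("top",p,20)[:2] for p in b]); print(a,plane("top",c,20)[:2],[np.linalg.norm(P[i+1]-P[i]) for i in(0,1)],[np.arctan2(*(P[i+1]-P[i])[::-1]) for i in(0,1)])
S=viewer.read_camera("side").astype(np.uint8)
A=cv2.resize(T[120:310,140:480].astype(np.uint8),(510,285)); B=cv2.resize(S[130:260,225:355],(285,285))
cv2.imwrite("pics/fin.png",cv2.hconcat([A,B])[:,:,::-1])
```

```text
t62.10 pos [457.7  19.3 102.8] rpy [-3.1  0.   3.1] F [-0.   0.2  0.7] op 66.0 g 0.0 j [-0.1  0.4  2.1 -0.   0.7 -1.7]
760.5 [484.7 196.3] [np.float64(98.0304752754264), np.float64(49.54041891112844)] [np.float64(0.00802250850933391), np.float64(-1.5973770622815469)]
738.0 [456.4 121.8] [np.float64(154.76855768720432), np.float64(72.75506286914242)] [np.float64(-0.4422916797789898), np.float64(-2.0226030282739966)]
765.5 [488.8 295.6] [np.float64(99.05357857803965), np.float64(49.895534359803804)] [np.float64(0.0031305808691712276), np.float64(-1.6164767118938852)]
```

View pics/fin.png

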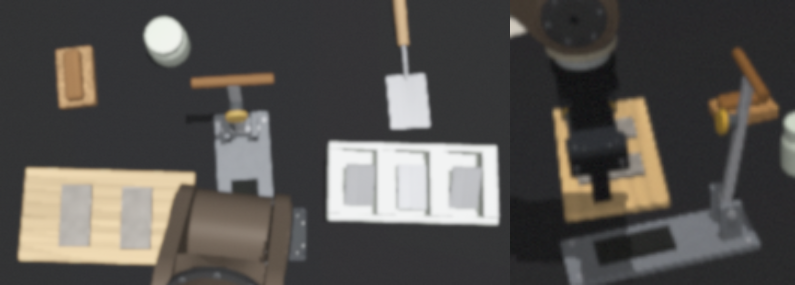

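The final picture shows both tiles side by side and square on the board (crop 75,215 and 136,217). The stamp arm is up (handle at 232,80), the bystanders haven't moved, and the tray is empty.

```bash
python3 -c "
from cell import order
print(order.job_done())"
```

```text
the job is handed in; nothing more can be done
None
```

I handed the job in with tiles 1 and 3 (the middle nest started empty) stamped in order and lying square, side by side on the board; the stamp arm is up, and the pot, spatula and sanding block look unmoved. No verdict was returned.

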